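# Unstack the ingredient containers onto their coasters

## Task

Lay out the blending ingredients: take the stack of four containers apart from the top down, one at a time, and stand each upright in the middle of the cork coaster of its own shape - the small round pot on the small round coaster, the six-sided jar on the six-sided one, the larger round jar on the larger round one, and last the square tin on the square one with its sides parallel to the coaster's. Set them down without dropping them, and leave the white mortar and the amber bottle where they stand.

Things in the scene. Friction and masses are not known exactly. Their poses are not given: they have to be found in the camera images.
- pot_mid (a point): Small round pot of amber glass with a white lid, 26 mm diameter; at the start on top of the stack, standing on the six-sided jar's lid. Its height is 40 mm; this point is its centre, 20 mm above its underside, z up.
- hexjar_mid (a point): Six-sided greenish glass jar with a six-sided aluminium lid, 38 mm across flats (44 mm across corners); third from the bottom of the stack. Its x axis is square to one pair of flats (the other pairs at 60 degrees either way). Its height is 40 mm; this point is its centre, 20 mm above its underside, z up.
- jar_mid (a point): Larger round clear jar with brown contents and a white lid, 50 mm diameter; second from the bottom of the stack, on the tin. Its height is 40 mm; this point is its centre, 20 mm above its underside, z up.
- tin_mid (a point): Square steel tin with a plain lid, 60 x 60 mm; at the bottom of the stack, on the table. Its x and y axes are square to its sides. Its height is 40 mm; this point is its centre, 20 mm above its underside, z up.
- pad_small: Small round cork coaster, 50 mm diameter, 4 mm thick, fixed flat on the table. Origin: centre of its underside, on the table top.
- pad_hex: Six-sided cork coaster, 66 mm across flats, 4 mm thick, fixed flat on the table. Origin: centre of its underside, on the table top.
- pad_round: Larger round cork coaster, 74 mm diameter, 4 mm thick, fixed flat on the table. Origin: centre of its underside, on the table top.
- pad_square: Square cork coaster, 90 x 90 mm, 4 mm thick, fixed flat on the table; its x and y axes are square to its sides. Origin: centre of its underside, on the table top.
- mortar_mid (a point): Bystander: white ceramic mortar (bowl), 84 mm across the rim, 46 mm tall, loose among the coasters. This point: on its axis, 23 mm above the table.
- dropper_mid (a point): Bystander: small amber glass bottle with a black rubber cap, 38 mm diameter, 85 mm tall, loose among the coasters. This point: on its axis, 42 mm above the table.
There are look-alikes about, which are no part of the job. What is shaped like the pad_round but green or pink is not meant.

How it is judged:
By the outcome, as a careful person would: the job done as asked, in the order asked, and still so for the second after the job is handed in, with the robot touching nothing.
It also fails if it takes over 109 s, if anything falls off the work surface, if the arm or the gripper's body presses on something with over 40 N, if the wrist force passes 120 N, or if a joint passes its speed limit or range.

## Robot

A 7-joint arm with a two-finger parallel gripper is mounted at the origin on the work surface. World frame = base frame: x ahead of the robot, y to its left, z up, the work surface at z = 0. Lengths are in m, angles in rad, forces in N, time in s.
With the tool pointing down it reaches from about 0.425 to 0.925 m from the base axis. Payload 6.8 kg.
Tool frame: the origin (TCP) lies on the mounting face of the last link; the fingertips stand tcp_to_tips ahead of it and the grasp point (between the pads) lies 155 mm ahead of it (tcp_to_tips is the distance from the TCP to the fingertips, in m); z points along the fingers, y is the line along which they close (so a half turn about z gives the same grasp; the last joint's range is limited). The gripper opens to 85 mm and grips with 20 to 120 N. Pads are 22 mm wide; open, the fingers measure 114 mm over their backs; the gripper's body (76 mm by 85 mm) begins 54 mm behind the grasp point. The pads swing forward as they close: fully open they stand 13 mm farther back than shut.
Start: joints at [-1.288, 0.477, 0.022, 1.555, -0.011, 1.109, -0.083], TCP at [0.257, 0.624, 0.405] pointing down, gripper open.
Joint ranges: [-2.96, 2.96], [-0.34, 2.1], [-1.41, 1.46], [0.24, 2.44], [-1.37, 4.51], [0.17, 1.92], [-2.96, 2.96]. Speed limits (rad/s): [2.39, 2.39, 3.14, 3.14, 3.14, 3.14, 3.14].

## Interface

Orientations are given as [roll, pitch, yaw] about the fixed x, y, z axes, in that order (R = Rz(yaw) Ry(pitch) Rx(roll)).
In Python, from bench import * gives the robot as it stands.
- The arm moves only by the shell command python3 -m inch 'ROWS' [FORCE]. ROWS is JSON, a list of rows, each a list of 7 numbers: the turn, a rotation vector about the tool's x, y, z in degrees, then the shift along the tool's x, y, z in m, then the finger opening in m, from 0 to 0.0854. A call has 1 to 12 rows; each row is the pose to reach, as a shift and turn from the pose commanded when the call began, along the tool's axes at that moment; what a row does not reach only later rows make up. A row lasts 1/10 s, in which the tool goes at most 50 mm and 8.59 degrees, less where a joint would pass 70% of its speed; a pose out of reach is approached as far as the arm can. A call with a gripper value outside its range is refused whole. The fingers move at their own pace and stop on an object; FORCE is the grip in N (left out, the last holds). Time passes only in rows, so rows that repeat a pose let the fingers close. It gives the time, the measured TCP pose, the force, the opening and the grip force at its end, in the units of the state.
- sense(): the state, without advancing time (a new reading comes with each control period).
- snapshot(name): name is "side" or "top"; returns a dict with "frame" (400x640x3 uint8, blue, green, red), "z_map" (400x640 float32, m along the optical axis (not along the pixel's ray), 0 where there is no reading), "camera_matrix" (3x3 intrinsics, pixels), "R" (3x3) and "t" (3): a world point X has camera coordinates R X + t. Camera axes: x right, y down, z forward; pixel columns grow to the right and rows downward; lengths in m; the calibration is good to about 2 mm. A picture is of the moment at which its call begins.
- finish_job(): hands the job in; it is judged then, once.
The state is a dict: "time": time; "joints": joint angles; "joint_velocities": joint speeds; "tau": joint torques, N m; "tool_pos": TCP position; "ee_rot": TCP orientation; "contact_force": force on the tool from outside, world axes, zero at the start; "ft_torque": the same for the moment, N m; "width": finger opening in m; "gripper_force": force on a finger pad.
Only numpy, scipy, OpenCV 4.12 (cv2) and the standard library are available. Lean on these libraries where they do the work, as an engineer would, in place of code of your own. Each camera call takes 0.05 s, during which the arm holds its last target. There are 200 camera calls.

## Working session

There is one attempt and no reset: what is moved stays moved. The work goes in short steps, Python scripts to look and compute and a shell command to move; the robot and the scene stay as the last step left them, time stands still between calls to the robot, and variables do not carry over. Pictures are saved under pics/ and viewed, at most 14 in all, crops included, and the job is handed in when it is done.

```bash
mkdir -p pics; ls
python3 - <<'E'
from bench import *
import cv2,numpy as np
s=sense();print({k:np.round(v,4).tolist() for k,v in s.items()})
import bench
print([k for k in dir(bench) if not k.startswith('__')])
try: print(tcp_to_tips)
except Exception as e: print(e)
for n in("top","side"):
    d=snapshot(n);cv2.imwrite(f"pics/{n}0.png",d["frame"]);np.savez(f"{n}0.npz",**d)
    print(n,d["camera_matrix"].tolist(),np.round(d["R"],4).tolist(),np.round(d["t"],4).tolist())
E
```

```text
pics
{'time': 0.0, 'joints': [-1.2881, 0.4778, 0.0224, 1.5565, -0.0115, 1.1093, -0.0831], 'joint_velocities': [-0.0007, -0.0009, -0.0016, -0.0007, -0.0021, -0.0007, 0.0001], 'tau': [0.0002, -59.646, 1.6076, -28.121, 0.0123, 0.0092, -0.0], 'tool_pos': [0.257, 0.6238, 0.4037], 'ee_rot': [-3.1397, 0.0002, 2.7508], 'contact_force': [1.0488, 0.9373, 0.0729], 'ft_torque': [-0.0255, -0.0264, -0.015], 'gripper_force': 0.0, 'width': 0.0854}
['IKError', 'finish_job', 'sense', 'snapshot', 'tcp_to_tips']
0.1734
top [[397.59523929728874, 0.0, 319.45035844931283], [0.0, 397.59523929728874, 200.0104946249906], [0.0, 0.0, 1.0]] [[-0.0007, -0.9999, -0.0134], [-0.9941, 0.0022, -0.1083], [0.1083, 0.0132, -0.994]] [0.0029, 0.5129, 0.9377]
side [[371.9981227607643, 0.0, 324.2999587605286], [0.0, 371.9981227607643, 205.25239472856364], [0.0, 0.0, 1.0]] [[0.6965, -0.7174, -0.0127], [-0.5582, -0.5306, -0.6379], [0.4509, 0.4514, -0.77]] [-0.357, 0.3439, 0.6963]
```

View pics/top0.png

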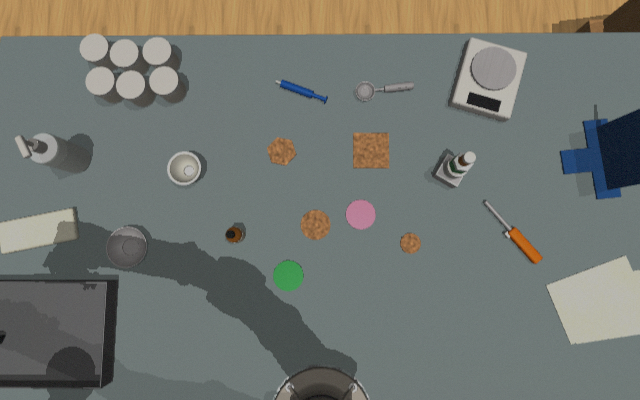

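View pics/side0.png

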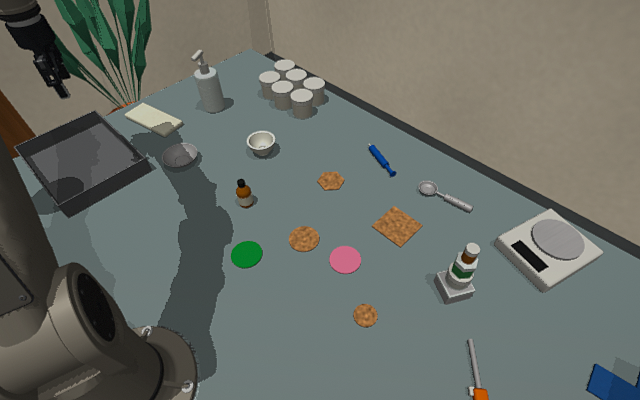

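Candidates in the top view: the stack at (458,167), with the scoop at (365,91) and the scale at (490,75) nearby but not it. Cork coasters are small at (411,243), hex at (282,151), large round at (315,225) and square at (371,150). The green disc (288,276) and pink disc (361,215) are decoys. The mortar is at (184,168) and the bottle at (234,235). The side view agrees, with the stack at (460,275).

```bash
cat > h.py <<'E'
import numpy as np,cv2
def cloud(d):
    K=d["camera_matrix"];z=d["z_map"].astype(float);v,u=np.mgrid[:400,:640]
    c=np.stack([(u-K[0,2])*z/K[0,0],(v-K[1,2])*z/K[1,1],z],-1)
    return (c-d["t"])@d["R"]
def px(d,X):
    c=d["R"]@np.array(X)+d["t"];p=d["camera_matrix"]@c;return p[:2]/p[2]
E
python3 - <<'E'
from h import *
for n in("top","side"):
    d=dict(np.load(n+"0.npz"));P=cloud(d);f=d["frame"];hsv=cv2.cvtColor(f,cv2.COLOR_BGR2HSV)
    m=((hsv[...,0]>5)&(hsv[...,0]<22)&(hsv[...,1]>90)&(P[...,2]<.02)&(P[...,2]>-.02)&(P[...,0]>.25)&(P[...,0]<.85)&(abs(P[...,1])<.5)).astype(np.uint8)
    m=cv2.morphologyEx(m,cv2.MORPH_CLOSE,np.ones((3,3),np.uint8))
    k,l,st,ce=cv2.connectedComponentsWithStats(m)
    for i in range(1,k):
        if st[i,4]>150:
            q=P[l==i];r=cv2.minAreaRect((q[:,:2]*1000).astype(np.float32))
            print(n,ce[i].round(),st[i,4],"mean",q.mean(0).round(4),"rect",np.round(r[0],1),np.round(r[1],1),round(r[2],1))
    # stack layers
    s=(P[...,0]>.40)&(P[...,0]<.65)&(P[...,1]>-.45)&(P[...,1]<-.22)&(P[...,2]>.02)
    q=P[s];print(n,"hist",np.histogram(q[:,2],np.arange(.02,.18,.01)))
    for h in(.04,.08,.12,.16):
        w=q[abs(q[:,2]-h)<.004]
        if len(w)>5:
            r=cv2.minAreaRect((w[:,:2]*1000).astype(np.float32));print(h,len(w),w.mean(0).round(4),np.round(r[0],1),np.round(r[1],1),round(r[2],1))
    c=px(d,[.53,-.33,.08]);u,v=c.astype(int);print(c)
    cr=f[max(0,v-50):v+50,u-65:u+65];print("crop",u-65,max(0,v-50));cv2.imwrite(f"pics/{n}_st.png",cv2.resize(cr,None,fx=6,fy=6,interpolation=cv2.INTER_CUBIC))
    for nm,lo,hi in(("mort",(.4,.1),(.65,.45)),):
        w=P[(P[...,2]>.03)&(P[...,2]<.1)&(P[...,0]>.3)&(P[...,0]<.6)&(P[...,1]>.1)&(P[...,1]<.45)];print("bystanders",w.min(0).round(3),w.max(0).round(3))
E
```

```text
top [370. 150.] 1260 mean [ 0.6409 -0.1257  0.0092] rect [ 545.2 -100.9] [106.  310.3] 75.5
top [281. 151.] 573 mean [0.6391 0.0986 0.0099] rect [538.3  64. ] [294.2  64.7] 18.9
top [315. 224.] 688 mean [0.455  0.0133 0.0057] rect [454.3  13.7] [72.7 74.2] 73.5
top [519. 240.] 306 mean [ 0.4155 -0.4784  0.0199] rect [ 427.3 -257.1] [489.6  68.8] 86.4
top [410. 243.] 325 mean [ 0.4096 -0.2189  0.0073] rect [ 410.8 -127.4] [233.5  46.6] 89.7
top hist (array([ 42, 137, 140,  35,  18,  74,  66,  28,  29,  72,  96,  21,  14,
        73,  62]), array([0.02, 0.03, 0.04, 0.05, 0.06, 0.07, 0.08, 0.09, 0.1 , 0.11, 0.12,
       0.13, 0.14, 0.15, 0.16, 0.17]))
0.04 243 [ 0.5758 -0.3061  0.04  ] [ 582.3 -317.1] [61.6 60.1] 57.8
0.08 98 [ 0.5757 -0.3073  0.0799] [ 579.2 -310.7] [48.3 31.6] 39.8
0.12 134 [ 0.5822 -0.312   0.1202] [ 584.  -314.1] [38.5 35.6] 46.5
0.16 118 [ 0.5878 -0.3156  0.1601] [ 588.1 -315.8] [25.2 24.3] 85.6
[464.0524313 189.8354455]
crop 399 139
bystanders [0.355 0.186 0.03 ] [0.6   0.448 0.091]
side [330. 180.] 369 mean [0.6335 0.094  0.0128] rect [ 383.9 -119.2] [740.6  71.7
[... 247 characters left out ...]
 273.9 -287.2] [353.6  48.6] 26.6
side [480. 394.] 170 mean [ 0.4333 -0.4666  0.0175] rect [ 434.7 -466.5] [20.1 25.4] 43.7
side hist (array([ 95, 205, 222,  65,  54, 111, 131,  60,  56, 110, 140,  45,  43,
        88,  76]), array([0.02, 0.03, 0.04, 0.05, 0.06, 0.07, 0.08, 0.09, 0.1 , 0.11, 0.12,
       0.13, 0.14, 0.15, 0.16, 0.17]))
0.04 344 [ 0.5703 -0.3205  0.04  ] [ 583.3 -317.2] [60.6 61.2] 58.0
0.08 165 [ 0.5731 -0.319   0.0801] [ 578.5 -317.9] [35.  48.7] 8.4
0.12 187 [ 0.5807 -0.3181  0.1203] [ 583.9 -317.6] [36.5 38.5] 16.5
0.16 136 [ 0.5882 -0.3159  0.1602] [ 589.1 -316.1] [24.3 24.8] 89.0
[451.51696428 293.62205365]
crop 386 243
bystanders [0.372 0.186 0.03 ] [0.599 0.444 0.088]
```

View pics/top_st.png

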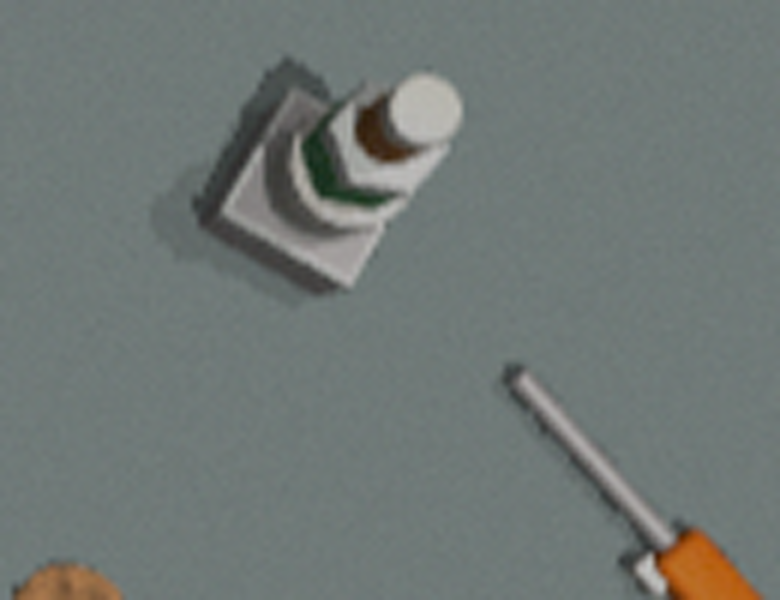

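View pics/side_st.png

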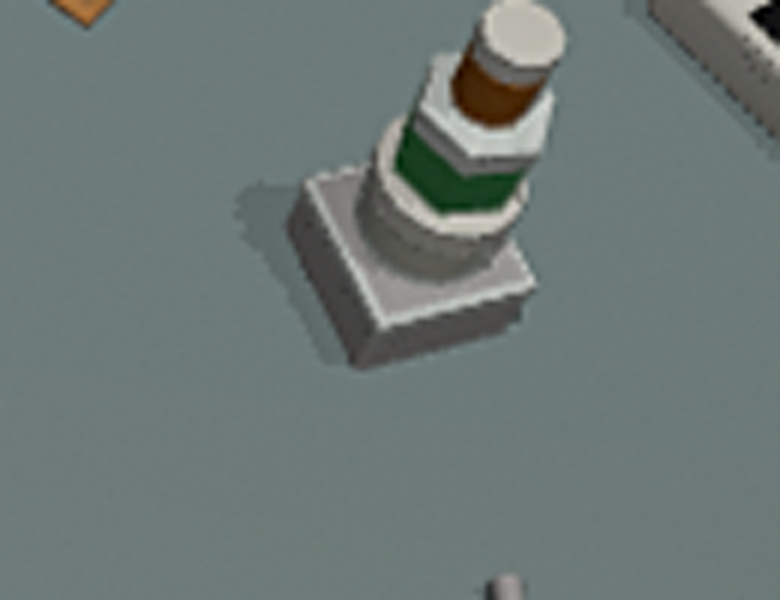

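Both crops show the stack clearly, pot on top, then hex jar, round jar and tin. The pot lid centre is at about (470,157) in the top image. Both cameras agree to 1 mm on the lid centres, and lid heights are .16/.12/.08/.04 as expected.

```bash
cat >> h.py <<'E'
def plane(d,uv,h):
    K=d["camera_matrix"];r=np.c_[(uv[:,0]-K[0,2])/K[0,0],(uv[:,1]-K[1,2])/K[1,1],np.ones(len(uv))]@d["R"]
    o=-d["R"].T@d["t"];return (o+r*((h-o[2])/r[:,2])[:,None])[:,:2]
def delta(x,y,z,yaw=None):
    """row (deg rotvec, m) from present pose to tool pointing down at x,y,z with the closing line at yaw deg"""
    from bench import sense
    from scipy.spatial.transform import Rotation as Ro
    s=sense();R0=Ro.from_euler("xyz",s["ee_rot"]);p=s["tool_pos"]
    y0=R0.as_matrix()[:,1];cur=np.degrees(np.arctan2(y0[1],y0[0]))
    if yaw is None: yaw=cur
    yaw=cur+(yaw-cur+90)%180-90
    R1=Ro.from_euler("xyz",[180,0,yaw+90],degrees=True)
    print("turn",np.round((R0.inv()*R1).as_rotvec(degrees=True),2),"shift",np.round(R0.inv().apply(np.array([x,y,z])-p),4),"closing now",round(cur,1),"pos",np.round(p,4),"w",round(float(s["width"]),4))
E
python3 - <<'E'
from h import *
for n in("top","side"):
    d=dict(np.load(n+"0.npz"));f=d["frame"];hsv=cv2.cvtColor(f,cv2.COLOR_BGR2HSV)
    m=((hsv[...,0]>3)&(hsv[...,0]<24)&(hsv[...,1]>80)).astype(np.uint8)
    m=cv2.morphologyEx(m,cv2.MORPH_CLOSE,np.ones((3,3),np.uint8))
    k,l,st,ce=cv2.connectedComponentsWithStats(m)
    for nm,X in dict(sq=(.636,-.126),hex=(.634,.097),rnd=(.454,.013),small=(.408,-.219)).items():
        u=px(d,[*X,.004]).round().astype(int);i=l[u[1],u[0]]
        q=plane(d,np.argwhere(l==i)[:,::-1].astype(float),.004)*1000
        r=cv2.minAreaRect(q.astype(np.float32))
        print(n,nm,st[i,4],q.mean(0).round(1),np.round(r[0],1),np.round(r[1],1),round(r[2],1))
delta=__import__("h").delta
delta(.5886,-.316,.40);delta(.6,.1,.40)
E
```

```text
top sq 1260 [ 642.1 -126.2] [ 642.2 -126.4] [88.9 87.4] 89.7
top hex 582 [640.7  99.3] [641.3  99.5] [73.5 64.8] 18.4
top rnd 692 [455.   13.4] [454.8  13.5] [69.3 71.7] 89.9
top small 331 [ 409.4 -219.5] [ 409.1 -219.6] [47.8 49. ] 44.3
side sq 1091 [ 640.9 -126.8] [ 642.  -125.5] [90.5 91.5] 89.6
side hex 372 [639.8  99.7] [639.1 100.7] [64.5 71.9] 43.4
side rnd 613 [454.3  13.6] [454.6  14.3] [73.8 70.9] 44.8
side small 437 [ 408.9 -219.5] [ 409.1 -219.1] [48.1 50.1] 43.9
turn [-0.09  0.01  0.  ] shift [-0.6646 -0.7428  0.0051] closing now 67.6 pos [0.257  0.6239 0.4038] w 0.0855
turn [-0.09  0.01  0.  ] shift [-0.5167 -0.3538  0.0044] closing now 67.6 pos [0.257  0.6239 0.4038] w 0.0855
```

```bash
python3 -m inch '[[0,0,0,-0.02,-0.014,0,0.085],[0,0,0,-0.055,-0.038,0,0.085],[0,0,0,-0.1,-0.068,0,0.085],[0,0,0,-0.14,-0.096,0,0.085],[0,0,0,-0.18,-0.123,0,0.085],[0,0,0,-0.22,-0.15,0,0.085],[0,0,0,-0.26,-0.178,0,0.085],[0,0,0,-0.3,-0.205,0,0.085],[0,0,0,-0.34,-0.233,0,0.085],[0,0,0,-0.38,-0.26,0,0.085],[0,0,0,-0.42,-0.288,0,0.085],[0,0,0,-0.45,-0.308,0,0.085]]' 30; python3 -c "
from h import *
delta(.5886,-.316,.40)
from bench import sense;print(sense()['joints'])"
```

```text
time: 1.3
tool_pos: [0.557, 0.1644, 0.4046]
ee_rot: [-3.141, 0.0, 2.748]
contact_force: [0.5, 0.5, 0.2]
width: 0.0852
gripper_force: 0.0
turn [-0.06  0.02  0.  ] shift [-0.2135 -0.4315  0.0051] closing now 67.4 pos [0.557  0.1644 0.4046] w 0.0852
[-0.56999766  0.32451764  0.22023742  1.79920284 -0.08029298  1.02699854
  0.85775236]
```

```bash
python3 -m inch '[[0,0,0,-0.009,-0.018,0,0.085],[0,0,0,-0.027,-0.054,0,0.085],[0,0,0,-0.047,-0.095,0,0.085],[0,0,0,-0.067,-0.136,0,0.085],[0,0,0,-0.088,-0.178,0,0.085],[0,0,0,-0.108,-0.219,0,0.085],[0,0,0,-0.129,-0.26,0,0.085],[0,0,0,-0.149,-0.302,0,0.085],[0,0,0,-0.17,-0.343,0,0.085],[0,0,0,-0.19,-0.384,0,0.085],[0,0,0,-0.206,-0.416,0,0.085],[0,0,0,-0.2135,-0.4315,0,0.085]]'
python3 - <<'E'
from h import *
from bench import *
for n in("top","side"):
    d=snapshot(n);P=cloud(d)
    q=P[(abs(P[...,0]-.588)<.025)&(abs(P[...,1]+.316)<.025)&(abs(P[...,2]-.16)<.004)]
    if len(q)>20:
        r=cv2.minAreaRect((q[:,:2]*1000).astype(np.float32));print(n,len(q),np.round(r[0],1),r[1])
    cv2.imwrite(f"pics/{n}1.png",d["frame"])
delta(.5886,-.316,.3014);print(sense()['joints'].round(2) if hasattr(sense()['joints'],'round') else sense()['joints'])
E
```

```text
time: 2.5
tool_pos: [0.5877, -0.3164, 0.4043]
ee_rot: [-3.14, -0.0, 2.746]
contact_force: [0.1, -0.2, 0.1]
width: 0.0844
gripper_force: 0.0
top 120 [ 588.  -315.3] (24.21097755432129, 24.428211212158203)
side 137 [ 588.7 -315.6] (25.721240997314453, 23.52611541748047)
turn [-0.08 -0.04 -0.  ] shift [-0.001  -0.0005  0.1028] closing now 67.4 pos [ 0.588  -0.315   0.4042] w 0.0853
[ 0.13  0.48  0.38  1.6  -0.19  1.1   1.74]
```

View pics/side1.png

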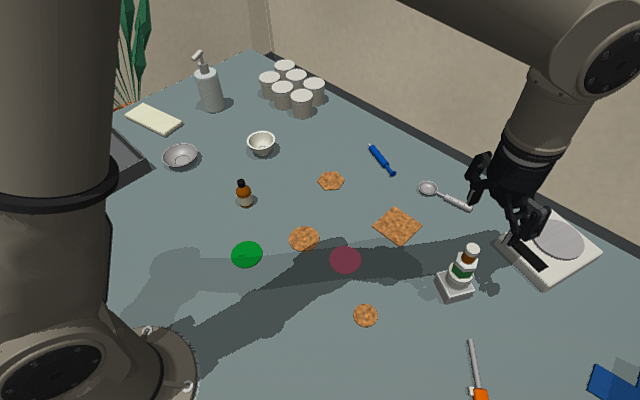

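The side view shows the open gripper directly over the stack, with the pot lid at (472,248) clear below. I'll descend and grip.

```bash
python3 -m inch '[[0,0,0,-0.001,-0.0005,0.015,0.085],[0,0,0,-0.001,-0.0005,0.04,0.085],[0,0,0,-0.001,-0.0005,0.065,0.085],[0,0,0,-0.001,-0.0005,0.085,0.085],[0,0,0,-0.001,-0.0005,0.096,0.085],[0,0,0,-0.001,-0.0005,0.096,0.05],[0,0,0,-0.001,-0.0005,0.096,0.04],[0,0,0,-0.001,-0.0005,0.096,0.04],[0,0,0,-0.001,-0.0005,0.096,0.034],[0,0,0,-0.001,-0.0005,0.096,0.034]]' 25;  python3 - <<'E'
from h import *
from bench import *
d=snapshot("side");c=px(d,[.588,-.316,.13]);u,v=c.astype(int)
print(u-60,v-50);cv2.imwrite("pics/s2.png",cv2.resize(d["frame"][v-50:v+40,u-60:u+60],None,fx=6,fy=6,interpolation=cv2.INTER_CUBIC));delta(.5886,-.3158,.3014)
E
```

```text
time: 3.6
tool_pos: [0.5898, -0.3134, 0.3095]
ee_rot: [3.141, 0.001, 2.751]
contact_force: [-0.6, 0.5, -0.3]
width: 0.0339
gripper_force: 0.0
407 207
turn [ 0.    0.06 -0.  ] shift [ 0.0001 -0.0027  0.0079] closing now 67.6 pos [ 0.5897 -0.3134  0.3093] w 0.0342
```

View pics/s2.png

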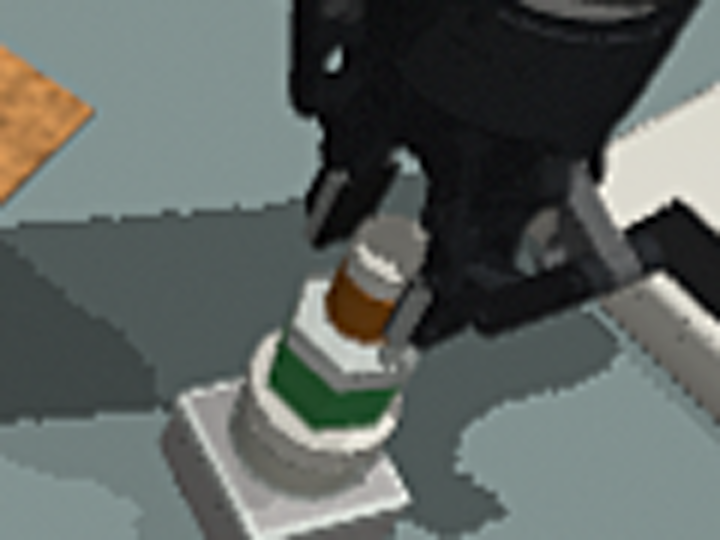

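The fingers straddle the pot with the tips clear of the hex lid; the pot lid is at about (390,245) in the crop. I'll centre by about 2 mm, then close.

```bash
python3 -m inch '[[0,0,0,0,-0.002,0,0.034],[0,0,0,0,-0.002,0,0.028],[0,0,0,0,-0.002,0,0.022],[0,0,0,0,-0.002,0,0.015],[0,0,0,0,-0.002,0,0.015],[0,0,0,0,-0.002,0,0.015]]' 25 && python3 -m inch '[[0,0,0,0,0,-0.005,0.015],[0,0,0,0,0,-0.02,0.015],[0,0,0,0,0,-0.04,0.015],[0,0,0,0,0,-0.06,0.015],[0,0,0,0,0,-0.075,0.015],[0,0,0,0,0,-0.08,0.015]]' 25; python3 -c "
from h import *
delta(.409,-.2195,.39);delta(.409,-.2195,.314)"
```

```text
time: 4.25
tool_pos: [0.5889, -0.3153, 0.3089]
ee_rot: [-3.141, 0.0, 2.751]
contact_force: [-0.7, -0.2, 2.1]
width: 0.0251
gripper_force: 24.6
time: 4.85
tool_pos: [0.5892, -0.3153, 0.3913]
ee_rot: [3.141, 0.003, 2.751]
contact_force: [0.7, 0.1, -0.3]
width: 0.025
gripper_force: 24.6
turn [ 0.01  0.2  -0.  ] shift [0.2031 0.02   0.0006] closing now 67.6 pos [ 0.5892 -0.3153  0.3913] w 0.025
turn [ 0.01  0.2  -0.  ] shift [0.2034 0.02   0.0766] closing now 67.6 pos [ 0.5892 -0.3153  0.3913] w 0.025
```

```bash
python3 -m inch '[[0,0,0,0.015,0.0015,0,0.015],[0,0,0,0.045,0.0045,0,0.015],[0,0,0,0.08,0.008,0,0.015],[0,0,0,0.115,0.0115,0.01,0.015],[0,0,0,0.15,0.015,0.03,0.015],[0,0,0,0.18,0.018,0.06,0.015],[0,0,0,0.197,0.0195,0.095,0.015],[0,0,0,0.203,0.02,0.13,0.015],[0,0,0,0.203,0.02,0.16,0.015],[0,0,0,0.203,0.02,0.175,0.015],[0,0,0,0.203,0.02,0.182,0.015],[0,0,0,0.203,0.02,0.182,0.015]]';  python3 - <<'E'
from h import *
from bench import *
for n in("top","side"):
    d=snapshot(n);P=cloud(d)
    q=P[(abs(P[...,0]-.409)<.04)&(abs(P[...,1]+.2195)<.04)&(P[...,2]>.015)&(P[...,2]<.1)]
    print(n,len(q),np.histogram(q[:,2],np.arange(.01,.1,.005))[0])
    c=px(d,[.409,-.2195,.04]);u,v=c.astype(int)
    cv2.imwrite(f"pics/{n}3.png",cv2.resize(d["frame"][v-40:v+40,u-50:u+50],None,fx=6,fy=6,interpolation=cv2.INTER_CUBIC))
delta(.409,-.2195,.193)
E
cd pics; python3 -c "
import cv2,numpy as np
cv2.imwrite('c3.png',cv2.resize(np.vstack([cv2.imread('top3.png')[90:390],cv2.imread('side3.png')[120:420]]),None,fx=1,fy=1))"
```

```text
time: 6.05
tool_pos: [0.4085, -0.2191, 0.2061]
ee_rot: [-3.141, -0.002, 2.751]
contact_force: [-0.0, -0.8, 0.7]
width: 0.0252
gripper_force: 24.6
top 27 [0 0 0 0 0 0 1 2 0 1 0 0 0 0 5 9 8]
side 265 [ 0  0  6  3  7 10 14 17 21 35 16  9  9 14 23 53 15]
turn [ 0.    0.05 -0.  ] shift [ 0.0001 -0.0001  0.0143] closing now 67.6 pos [ 0.4091 -0.2194  0.2073] w 0.0255
```

View pics/c3.png

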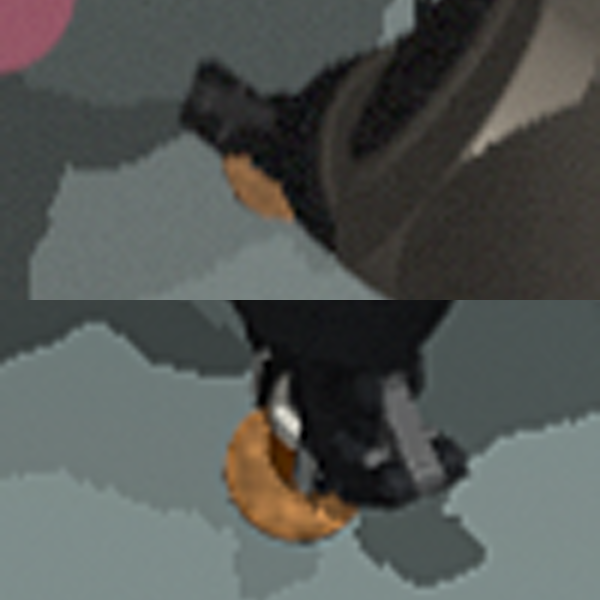

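The pot hangs upright in the fingers over the small coaster (lower view). Next I lower it gently.

```bash
python3 -m inch '[[0,0,0,0,0,0.005,0.015],[0,0,0,0,0,0.009,0.015],[0,0,0,0,0,0.012,0.015],[0,0,0,0,0,0.0135,0.015],[0,0,0,0,0,0.0135,0.015],[0,0,0,0,0,0.0135,0.015]]'; python3 -c "
from h import *
delta(.409,-.2195,.193)
from bench import sense
print(sense()['contact_force'])"
```

```text
time: 6.75
tool_pos: [0.4088, -0.2193, 0.1932]
ee_rot: [3.142, -0.0, 2.751]
contact_force: [0.5, -0.3, -0.4]
width: 0.0254
gripper_force: 24.6
turn [ 0. -0.  0.] shift [-0.0003 -0.0001  0.0002] closing now 67.6 pos [ 0.4088 -0.2193  0.1932] w 0.0254
[ 0.45215529 -0.30003147 -0.41549009]
```

No contact yet, so another 1 mm.

```bash
python3 -m inch '[[0,0,0,0,0,0.0005,0.015],[0,0,0,0,0,0.001,0.015],[0,0,0,0,0,0.001,0.015]]'
```

```text
time: 7.05
tool_pos: [0.4089, -0.2193, 0.1927]
ee_rot: [3.141, 0.0, 2.751]
contact_force: [-1.5, 0.3, 9.5]
width: 0.0253
gripper_force: 25.5
```

```bash
python3 -m inch '[[0,0,0,0,0,0.0005,0.015],[0,0,0,0,0,0.001,0.015],[0,0,0,0,0,0.001,0.015]]'
```

```text
time: 7.35
tool_pos: [0.4089, -0.2195, 0.1926]
ee_rot: [3.141, 0.001, 2.75]
contact_force: [-4.9, 2.5, 23.3]
width: 0.0252
gripper_force: 26.9
```

```bash
python3 -m inch '[[0,0,0,0,0,-0.001,0.015],[0,0,0,0,0,-0.001,0.028],[0,0,0,0,0,-0.001,0.04],[0,0,0,0,0,-0.001,0.055],[0,0,0,0,0,-0.001,0.06],[0,0,0,0,0,-0.01,0.06],[0,0,0,0,0,-0.03,0.06],[0,0,0,0,0,-0.06,0.085],[0,0,0,0,0,-0.1,0.085],[0,0,0,0,0,-0.14,0.085],[0,0,0,0,0,-0.165,0.085],[0,0,0,0,0,-0.17,0.085]]'
python3 - <<'E'
from h import *
from bench import *
d=snapshot("top");np.savez("top4.npz",**d);e=snapshot("side");np.savez("side4.npz",**e)
for n,d in(("top",d),("side",e)):
    P=cloud(d)
    for nm,x,y,z,r in(("pot",.409,-.2195,.044,.02),("hexlid",.5838,-.3176,.12,.026)):
        q=P[(np.hypot(P[...,0]-x,P[...,1]-y)<r)&(abs(P[...,2]-z)<.004)]
        if len(q)>20:
            a=cv2.minAreaRect((q[:,:2]*1000).astype(np.float32));print(n,nm,len(q),q[:,2].mean().round(4),np.round(a[0],1),np.round(a[1],1),round(a[2],1))
            if nm=="hexlid":
                X=q[:,:2]*1000;T=np.radians(np.arange(0,60,1.));
                W=[np.ptp(X@[np.cos(t),np.sin(t)])+np.ptp(X@[np.cos(t+np.pi/3),np.sin(t+np.pi/3)])+np.ptp(X@[np.cos(t-np.pi/3),np.sin(t-np.pi/3)]) for t in T]
                print("flat normal",np.argmin(W),min(W)/3,max(W)/3)
for yaw in(67.6,):delta(.5838,-.3176,.37)
E
```

```text
time: 8.55
tool_pos: [0.4094, -0.2198, 0.3646]
ee_rot: [3.14, 0.006, 2.75]
contact_force: [0.7, -0.5, -0.2]
width: 0.0847
gripper_force: 0.0
top pot 73 0.0439 [ 406.6 -220.5] [24.1 18.7] 90.0
top hexlid 265 0.1202 [ 587.2 -317.4] [38.2 42. ] 47.4
flat normal 47 38.96987955786678 43.0085271161054
side pot 127 0.0443 [ 409.1 -220.5] [23.9 25.1] 19.4
side hexlid 314 0.1203 [ 587.3 -316.3] [43.8 38.2] 21.1
flat normal 47 39.419067281252204 43.28384547772041
turn [ 0.04  0.11 -0.  ] shift [-0.1993 -0.0243 -0.0076] closing now 67.6 pos [ 0.4088 -0.2193  0.362 ] w 0.0851
```

```bash
python3 -m inch '[[0,0,2,-0.015,-0.002,-0.004,0.085],[0,0,5,-0.045,-0.005,-0.008,0.085],[0,0,8,-0.08,-0.01,-0.008,0.085],[0,0,11,-0.115,-0.014,-0.008,0.085],[0,0,14,-0.15,-0.018,-0.008,0.085],[0,0,17,-0.18,-0.022,-0.008,0.085],[0,0,20,-0.195,-0.024,-0.008,0.085],[0,0,20,-0.2,-0.025,-0.008,0.085],[0,0,20,-0.2,-0.025,-0.008,0.085]]'; python3 -c "
from h import *
delta(.5873,-.3168,.265,47.5)"
```

```text
time: 9.55
tool_pos: [0.5839, -0.3185, 0.3673]
ee_rot: [-3.14, -0.003, 2.403]
contact_force: [-0.3, -0.2, -0.1]
width: 0.085
gripper_force: 0.0
turn [-0.09 -0.16  0.17] shift [-0.0016  0.0037  0.1022] closing now 47.7 pos [ 0.5839 -0.3185  0.3673] w 0.085
```

```bash
python3 -m inch '[[0,-0.16,0,-0.0015,0.0035,0.01,0.085],[0,-0.16,0,-0.0015,0.0035,0.03,0.085],[0,-0.16,0,-0.0015,0.0035,0.055,0.085],[0,-0.16,0,-0.0015,0.0035,0.08,0.085],[0,-0.16,0,-0.0015,0.0035,0.095,0.085],[0,-0.16,0,-0.0015,0.0035,0.102,0.085],[0,-0.16,0,-0.0015,0.0035,0.102,0.06],[0,-0.16,0,-0.0015,0.0035,0.102,0.05],[0,-0.16,0,-0.0015,0.0035,0.102,0.05]]'; python3 -c "
from h import *
delta(.5873,-.3168,.265,47.5);delta(.5873,-.3168,.265,47.5)"
```

```text
time: 10.45
tool_pos: [0.588, -0.3173, 0.2685]
ee_rot: [3.141, 0.005, 2.402]
contact_force: [-0.3, 0.0, -0.0]
width: 0.0498
gripper_force: 0.0
turn [0.04 0.27 0.11] shift [ 0.0009 -0.0001  0.0035] closing now 47.6 pos [ 0.588  -0.3173  0.2685] w 0.0498
turn [0.04 0.27 0.11] shift [ 0.0009 -0.0001  0.0035] closing now 47.6 pos [ 0.588  -0.3173  0.2685] w 0.0498
```

```bash
python3 -m inch '[[0,0,0,0,0,0,0.044],[0,0,0,0,0,0,0.036],[0,0,0,0,0,0,0.03],[0,0,0,0,0,0,0.03],[0,0,0,0,0,0,0.03]]' 30 && python3 -m inch '[[0,0,0,0,0,-0.005,0.03],[0,0,0,0,0,-0.02,0.03],[0,0,0,0,0,-0.045,0.03],[0,0,0,0,0,-0.075,0.03],[0,0,0,0,0,-0.095,0.03],[0,0,0,0,0,-0.1,0.03],[0,0,0,0,0,-0.1,0.03]]'; python3 -c "
from h import *
delta(.640,.0995,.365,47.5)"
```

```text
time: 10.95
tool_pos: [0.588, -0.3172, 0.2682]
ee_rot: [3.141, 0.004, 2.402]
contact_force: [-0.7, 0.9, 6.6]
width: 0.0377
gripper_force: 31.0
time: 11.65
tool_pos: [0.5874, -0.3169, 0.3682]
ee_rot: [3.141, 0.004, 2.402]
contact_force: [-0.1, -0.7, -1.1]
width: 0.0374
gripper_force: 30.2
turn [0.04 0.24 0.11] shift [0.2419 0.3429 0.0024] closing now 47.6 pos [ 0.5874 -0.3169  0.3682] w 0.0374
```

```bash
python3 -m inch '[[0,0.24,0,0.011,0.016,0,0.03],[0,0.24,0,0.033,0.047,0,0.03],[0,0.24,0,0.058,0.082,0,0.03],[0,0.24,0,0.083,0.118,0,0.03],[0,0.24,0,0.108,0.153,0,0.03],[0,0.24,0,0.133,0.189,0,0.03],[0,0.24,0,0.158,0.224,0,0.03],[0,0.24,0,0.183,0.26,0,0.03],[0,0.24,0,0.208,0.295,0,0.03],[0,0.24,0,0.228,0.324,0,0.03],[0,0.24,0,0.239,0.339,0,0.03],[0,0.24,0,0.242,0.343,0,0.03]]' ;python3 -m inch '[[0,0,0,0,0,0.015,0.03],[0,0,0,0,0,0.045,0.03],[0,0,0,0,0,0.08,0.03],[0,0,0,0,0,0.115,0.03],[0,0,0,0,0,0.145,0.03],[0,0,0,0,0,0.16,0.03],[0,0,0,0,0,0.165,0.03],[0,0,0,0,0,0.165,0.03]]'; python3 -c "
from h import *
delta(.640,.0995,.1922,47.5)"
```

```text
time: 12.85
tool_pos: [0.6393, 0.1031, 0.3651]
ee_rot: [-3.14, -0.003, 2.406]
contact_force: [0.0, -0.6, 0.5]
width: 0.0376
gripper_force: 30.2
time: 13.65
tool_pos: [0.6399, 0.0985, 0.2014]
ee_rot: [-3.141, -0.001, 2.4]
contact_force: [-0.3, -0.3, 0.6]
width: 0.0377
gripper_force: 30.2
turn [-0.04 -0.06  0.01] shift [0.0006 0.0008 0.0092] closing now 47.5 pos [0.6399 0.0985 0.2014] w 0.0377
```

```bash
python3 -m inch '[[0,0,0,0.0005,0.0008,0.004,0.03],[0,0,0,0.0005,0.0008,0.007,0.03],[0,0,0,0.0005,0.0008,0.0085,0.03],[0,0,0,0.0005,0.0008,0.0085,0.03],[0,0,0,0.0005,0.0008,0.0095,0.03],[0,0,0,0.0005,0.0008,0.0095,0.03]]'
```

```text
time: 14.25
tool_pos: [0.6401, 0.1009, 0.1922]
ee_rot: [3.141, -0.001, 2.402]
contact_force: [-0.2, 0.1, -0.3]
width: 0.0376
gripper_force: 30.4
```

```bash
python3 -m inch '[[0,0,0,0,0,0.0005,0.03],[0,0,0,0,0,0.001,0.03],[0,0,0,0,0,0.001,0.03]]'
```

```text
time: 14.55
tool_pos: [0.6401, 0.1008, 0.1921]
ee_rot: [3.141, -0.002, 2.402]
contact_force: [-3.9, 0.6, 8.8]
width: 0.0375
gripper_force: 31.4
```

```bash
python3 -m inch '[[0,0,0,0,0,0.0003,0.03],[0,0,0,0,0,0.0006,0.03],[0,0,0,0,0,0.0006,0.03]]'
```

```text
time: 14.85
tool_pos: [0.6401, 0.1008, 0.1921]
ee_rot: [3.141, -0.002, 2.402]
contact_force: [-4.6, 0.1, 13.1]
width: 0.0376
gripper_force: 32.1
```

Seated. Release, rise and look.

```bash
python3 -m inch '[[0,0,0,0,0,-0.001,0.03],[0,0,0,0,0,-0.001,0.042],[0,0,0,0,0,-0.001,0.055],[0,0,0,0,0,-0.001,0.065],[0,0,0,0,0,-0.001,0.07],[0,0,0,0,0,-0.012,0.07],[0,0,0,0,0,-0.035,0.075],[0,0,0,0,0,-0.07,0.085],[0,0,0,0,0,-0.11,0.085],[0,0,0,0,0,-0.145,0.085],[0,0,0,0,0,-0.165,0.085],[0,0,0,0,0,-0.17,0.085]]'
cat > look.py <<'E'
from h import *
from bench import *
import sys
def look(items,tag,names=("top","side")):
    for n in names:
        d=snapshot(n);P=cloud(d);np.savez(f"{n}_{tag}.npz",**d)
        for nm,(x,y,z,r) in items.items():
            q=P[(np.hypot(P[...,0]-x,P[...,1]-y)<r)&(abs(P[...,2]-z)<.004)]
            if len(q)>20:
                a=cv2.minAreaRect((q[:,:2]*1000).astype(np.float32));print(n,nm,len(q),q[:,2].mean().round(4),np.round(a[0],1),np.round(a[1],1),round(a[2],1))
E
python3 - <<'E'
from look import *
look(dict(hex=(.64,.0995,.044,.03),jar=(.58,-.316,.08,.035),tin=(.583,-.317,.04,.06)),"5")
delta(.5838,-.3176,.36)
E
```

```text
time: 16.05
tool_pos: [0.6409, 0.1004, 0.3642]
ee_rot: [3.137, 0.002, 2.401]
contact_force: [-0.3, 0.0, -0.7]
width: 0.085
gripper_force: 0.0
top hex 191 0.0446 [635.2 103.3] [39.6 35.3] 48.5
top jar 365 0.0802 [ 584.2 -316.8] [48.4 48.2] 43.6
top tin 236 0.0402 [ 582.8 -317.3] [61.2 61.6] 58.1
side hex 149 0.0443 [637.4 100.5] [40.3 38.9] 17.8
side jar 435 0.0803 [ 586.2 -317.2] [48.  49.6] 88.2
side tin 326 0.0401 [ 584.3 -316.8] [62.5 61.7] 60.4
turn [ 0.08 -0.05  0.  ] shift [-0.2403 -0.3468  0.0006] closing now 47.6 pos [0.6401 0.1006 0.3612] w 0.085
```

```bash
python3 -m inch '[[0,0,-1,-0.011,-0.016,0,0.085],[0,0,-2,-0.033,-0.047,0,0.085],[0,0,-3,-0.058,-0.083,0,0.085],[0,0,-4,-0.083,-0.119,0,0.085],[0,0,-5,-0.108,-0.155,0,0.085],[0,0,-6,-0.133,-0.191,0,0.085],[0,0,-7,-0.158,-0.227,0,0.085],[0,0,-8,-0.183,-0.263,0,0.085],[0,0,-9,-0.208,-0.3,0,0.085],[0,0,-10,-0.228,-0.328,0,0.085],[0,0,-10.5,-0.237,-0.342,0,0.085],[0,0,-10.5,-0.24,-0.347,0,0.085]]';python3 -m inch '[[0,0,0,0,0,0,0.085],[0,0,0,0,0,0,0.085]]'; python3 -c "
from h import *
delta(.585,-.317,.227,58.2)"
```

```text
time: 17.35
tool_pos: [0.5818, -0.32, 0.3582]
ee_rot: [-3.14, -0.004, 2.581]
contact_force: [-0.3, 0.3, -1.4]
width: 0.0851
gripper_force: 0.0
time: 17.55
tool_pos: [0.584, -0.3157, 0.3591]
ee_rot: [3.141, -0.003, 2.587]
contact_force: [-0.3, 0.5, -0.7]
width: 0.0849
gripper_force: 0.0
turn [ 0.06 -0.18  0.01] shift [-0.002  -0.0007  0.1321] closing now 58.2 pos [ 0.584  -0.3157  0.3591] w 0.0849
```

```bash
python3 -m inch '[[0,0,0,-0.0015,-0.0007,0.01,0.085],[0,0,0,-0.0015,-0.0007,0.035,0.085],[0,0,0,-0.0015,-0.0007,0.065,0.085],[0,0,0,-0.0015,-0.0007,0.095,0.085],[0,0,0,-0.0015,-0.0007,0.118,0.085],[0,0,0,-0.0015,-0.0007,0.129,0.085],[0,0,0,-0.0015,-0.0007,0.132,0.07],[0,0,0,-0.0015,-0.0007,0.132,0.06],[0,0,0,-0.0015,-0.0007,0.132,0.06]]';python3 -c "
from h import *
delta(.585,-.317,.227,58.2)"
```

```text
time: 18.45
tool_pos: [0.5847, -0.3189, 0.2294]
ee_rot: [3.141, 0.001, 2.585]
contact_force: [-0.2, 0.1, -0.4]
width: 0.0597
gripper_force: 0.0
turn [ 0.03  0.04 -0.08] shift [0.0008 0.0018 0.0024] closing now 58.1 pos [ 0.5847 -0.3189  0.2294] w 0.0597
```

```bash
python3 -m inch '[[0,0,0,0.0005,0.0015,0,0.06],[0,0,0,0.0005,0.0015,0,0.053],[0,0,0,0.0005,0.0015,0,0.046],[0,0,0,0.0005,0.0015,0,0.04],[0,0,0,0.0005,0.0015,0,0.04],[0,0,0,0.0005,0.0015,0,0.04]]' 35 && python3 -m inch '[[0,0,0,0,0,-0.005,0.04],[0,0,0,0,0,-0.02,0.04],[0,0,0,0,0,-0.045,0.04],[0,0,0,0,0,-0.075,0.04],[0,0,0,0,0,-0.095,0.04],[0,0,0,0,0,-0.1,0.04],[0,0,0,0,0,-0.1,0.04]]'; python3 -c "
from h import *
delta(.4548,.0135,.33,58.2)"
```

```text
time: 19.05
tool_pos: [0.5851, -0.3172, 0.2292]
ee_rot: [3.141, 0.0, 2.585]
contact_force: [-0.7, 0.5, 5.2]
width: 0.0483
gripper_force: 36.6
time: 19.75
tool_pos: [0.5847, -0.3174, 0.3292]
ee_rot: [3.141, 0.0, 2.585]
contact_force: [-0.0, -0.1, -1.0]
width: 0.0489
gripper_force: 36.4
turn [ 0.04  0.02 -0.1 ] shift [ 0.2851  0.2123 -0.0008] closing now 58.1 pos [ 0.5847 -0.3174  0.3292] w 0.0489
```

```bash
python3 -m inch '[[0,0,0,0.013,0.01,0,0.04],[0,0,0,0.04,0.03,0,0.04],[0,0,0,0.07,0.052,0,0.04],[0,0,0,0.1,0.074,0,0.04],[0,0,0,0.13,0.097,0,0.04],[0,0,0,0.16,0.119,0,0.04],[0,0,0,0.19,0.141,0,0.04],[0,0,0,0.22,0.164,0,0.04],[0,0,0,0.25,0.186,0,0.04],[0,0,0,0.272,0.203,0,0.04],[0,0,0,0.282,0.21,0,0.04],[0,0,0,0.285,0.2123,0,0.04]]';python3 -m inch '[[0,0,0,0,0,0.01,0.04],[0,0,0,0,0,0.035,0.04],[0,0,0,0,0,0.065,0.04],[0,0,0,0,0,0.095,0.04],[0,0,0,0,0,0.115,0.04],[0,0,0,0,0,0.125,0.04],[0,0,0,0,0,0.125,0.04],[0,0,0,0,0,0.125,0.04]]'; python3 -c "
from h import *
delta(.4548,.0135,.1932,58.2)"
```

```text
time: 20.95
tool_pos: [0.4538, 0.0151, 0.3275]
ee_rot: [-3.141, -0.003, 2.588]
contact_force: [-0.3, -0.0, -1.7]
width: 0.0491
gripper_force: 36.4
time: 21.75
tool_pos: [0.4551, 0.013, 0.2037]
ee_rot: [3.141, -0.001, 2.584]
contact_force: [-0.7, 0.2, 0.4]
width: 0.0493
gripper_force: 36.4
turn [ 0.01 -0.06 -0.16] shift [0.0005 0.0002 0.0105] closing now 58.0 pos [0.4551 0.013  0.2037] w 0.0493
```

```bash
python3 -m inch '[[0,0,0,0.0003,0.0002,0.004,0.04],[0,0,0,0.0003,0.0002,0.008,0.04],[0,0,0,0.0003,0.0002,0.0097,0.04],[0,0,0,0.0003,0.0002,0.0105,0.04],[0,0,0,0.0003,0.0002,0.011,0.04],[0,0,0,0.0003,0.0002,0.011,0.04]]'
```

```text
time: 22.35
tool_pos: [0.4546, 0.014, 0.193]
ee_rot: [3.141, -0.002, 2.585]
contact_force: [-2.6, 0.4, 7.3]
width: 0.049
gripper_force: 37.2
```

```bash
python3 -m inch '[[0,0,0,0,0,0.0004,0.04],[0,0,0,0,0,0.0007,0.04],[0,0,0,0,0,0.0007,0.04]]'
```

```text
time: 22.65
tool_pos: [0.4546, 0.014, 0.193]
ee_rot: [3.141, -0.002, 2.585]
contact_force: [-4.0, 0.3, 18.0]
width: 0.0487
gripper_force: 38.2
```

```bash
python3 -m inch '[[0,0,0,0,0,-0.001,0.04],[0,0,0,0,0,-0.001,0.053],[0,0,0,0,0,-0.001,0.065],[0,0,0,0,0,-0.001,0.075],[0,0,0,0,0,-0.001,0.08],[0,0,0,0,0,-0.012,0.08],[0,0,0,0,0,-0.035,0.08],[0,0,0,0,0,-0.065,0.085],[0,0,0,0,0,-0.095,0.085],[0,0,0,0,0,-0.115,0.085],[0,0,0,0,0,-0.12,0.085],[0,0,0,0,0,-0.12,0.085]]'
python3 - <<'E'
from look import *
look(dict(hex=(.64,.1,.044,.03),jar=(.455,.0135,.044,.035),tin=(.584,-.317,.04,.06)),"6")
delta(.584,-.317,.31,58.5)
E
```

```text
time: 23.85
tool_pos: [0.4548, 0.0139, 0.3126]
ee_rot: [3.14, -0.0, 2.585]
contact_force: [0.2, -0.2, -0.5]
width: 0.085
gripper_force: 0.0
top hex 215 0.0445 [637.9 100.6] [42.2 38.3] 17.9
top tin 619 0.0402 [ 583.  -317.1] [61.7 61.4] 59.7
side hex 143 0.0443 [638.2 101.2] [43.1 39.2] 19.5
side jar 302 0.0445 [454.8  11.5] [47.5 49.4] 22.7
side tin 767 0.0403 [ 584.  -317.1] [62.  61.6] 57.8
turn [-0.03 -0.13 -0.38] shift [-0.285  -0.2125  0.0006] closing now 58.1 pos [0.4543 0.0139 0.3112] w 0.0846
```

```bash
python3 -m inch '[[0,0,0,-0.013,-0.01,0,0.085],[0,0,0,-0.04,-0.03,0,0.085],[0,0,0,-0.07,-0.052,0,0.085],[0,0,0,-0.1,-0.074,0,0.085],[0,0,0,-0.13,-0.097,0,0.085],[0,0,0,-0.16,-0.119,0,0.085],[0,0,0,-0.19,-0.141,0,0.085],[0,0,0,-0.22,-0.164,0,0.085],[0,0,-0.4,-0.25,-0.186,0,0.085],[0,0,-0.4,-0.272,-0.203,0,0.085],[0,0,-0.4,-0.282,-0.21,0,0.085],[0,0,-0.4,-0.285,-0.2125,0,0.085]]';python3 -m inch '[[0,0,0,0,0,0,0.085],[0,0,0,0,0,0.01,0.085],[0,0,0,0,0,0.03,0.085],[0,0,0,0,0,0.03,0.085],[0,0,0,0,0,0.03,0.085]]'; python3 -c "
from h import *
delta(.5838,-.3171,.19,58.5)"
```

```text
time: 25.15
tool_pos: [0.5841, -0.318, 0.3098]
ee_rot: [-3.141, -0.004, 2.59]
contact_force: [-0.4, 0.8, 1.0]
width: 0.0847
gripper_force: 0.0
time: 25.65
tool_pos: [0.5843, -0.3159, 0.2809]
ee_rot: [3.141, -0.003, 2.593]
contact_force: [-0.2, -0.0, -0.8]
width: 0.0852
gripper_force: 0.0
turn [ 0.03 -0.17  0.08] shift [-0.0005 -0.0013  0.0909] closing now 58.6 pos [ 0.5843 -0.3159  0.2809] w 0.0852
```

```bash
python3 -m inch '[[0,0,0,-0.0005,-0.001,0.01,0.085],[0,0,0,-0.0005,-0.001,0.03,0.085],[0,0,0,-0.0005,-0.001,0.055,0.085],[0,0,0,-0.0005,-0.001,0.075,0.085],[0,0,0,-0.0005,-0.001,0.087,0.085],[0,0,0,-0.0005,-0.001,0.091,0.085],[0,0,0,-0.0005,-0.001,0.091,0.075],[0,0,0,-0.0005,-0.001,0.091,0.066],[0,0,0,-0.0005,-0.001,0.091,0.058],[0,0,0,-0.0005,-0.001,0.091,0.05],[0,0,0,-0.0005,-0.001,0.091,0.05],[0,0,0,-0.0005,-0.001,0.091,0.05]]' 40; python3 -c "
from h import *
delta(.5838,-.3171,.19,58.5)"
```

```text
time: 26.85
tool_pos: [0.5847, -0.3185, 0.1918]
ee_rot: [3.141, 0.001, 2.592]
contact_force: [-0.1, 0.9, 6.7]
width: 0.0589
gripper_force: 45.0
turn [0.04 0.05 0.  ] shift [0.0015 0.0007 0.0018] closing now 58.5 pos [ 0.5847 -0.3185  0.1918] w 0.0589
```

```bash
python3 -m inch '[[0,0,0,0,0,-0.005,0.05],[0,0,0,0,0,-0.02,0.05],[0,0,0,0,0,-0.04,0.05],[0,0,0,0,0,-0.055,0.05],[0,0,0,0,0,-0.06,0.05],[0,0,0,0,0,-0.06,0.05]]' 40; python3 -c "
from h import *
delta(.6415,-.126,.2518,89.7)"
```

```text
time: 27.45
tool_pos: [0.5845, -0.3183, 0.2516]
ee_rot: [3.141, 0.0, 2.592]
contact_force: [0.5, -0.7, -2.4]
width: 0.0589
gripper_force: 44.1
turn [ 3.000e-02  4.000e-02 -3.119e+01] shift [ 5.180e-02  1.937e-01 -1.000e-04] closing now 58.5 pos [ 0.5845 -0.3183  0.2516] w 0.0589
```

```bash
python3 -m inch '[[0,0,-1,0.0025,0.01,0,0.05],[0,0,-4,0.008,0.03,0,0.05],[0,0,-8,0.0155,0.058,0,0.05],[0,0,-12,0.023,0.086,0,0.05],[0,0,-17,0.0305,0.114,0,0.05],[0,0,-22,0.038,0.142,0,0.05],[0,0,-26,0.0455,0.17,0,0.05],[0,0,-30,0.05,0.187,0,0.05],[0,0,-31.2,0.0518,0.1937,0,0.05],[0,0,-31.2,0.0518,0.1937,0,0.05],[0,0,-31.2,0.0518,0.1937,0,0.05],[0,0,-31.2,0.0518,0.1937,0,0.05]]'
python3 - <<'E'
from look import *
delta(.6415,-.126,.1958,89.7)
d=snapshot("side");c=px(d,[.64,-.126,.04]);u,v=c.astype(int)
cv2.imwrite("pics/s7.png",cv2.resize(d["frame"][v-50:v+50,u-65:u+65],None,fx=6,fy=6,interpolation=cv2.INTER_CUBIC))
P=cloud(d);w=.1006
q=P[(abs(P[...,0]-.64)<.045)&(abs(P[...,1]+.126)<.045)&(abs(P[...,2]-.1)<.003)]
print(len(q),q.min(0),q.max(0))
if len(q)>20:
    a=cv2.minAreaRect((q[:,:2]*1000).astype(np.float32));print(a)
E
```

```text
time: 28.65
tool_pos: [0.6408, -0.1276, 0.2505]
ee_rot: [-3.141, -0.001, 3.134]
contact_force: [-0.6, 0.3, -2.1]
width: 0.0592
gripper_force: 44.1
turn [-0.01 -0.08 -0.14] shift [-0.0008  0.0016  0.0547] closing now 89.6 pos [ 0.6408 -0.1276  0.2505] w 0.0592
471 [ 0.60645778 -0.17055656  0.09700421] [ 0.67027253 -0.08580826  0.10294934]
((633.0057983398438, -126.88409423828125), (77.11068725585938, 64.8942642211914), 64.55220031738281)
```

View pics/s7.png

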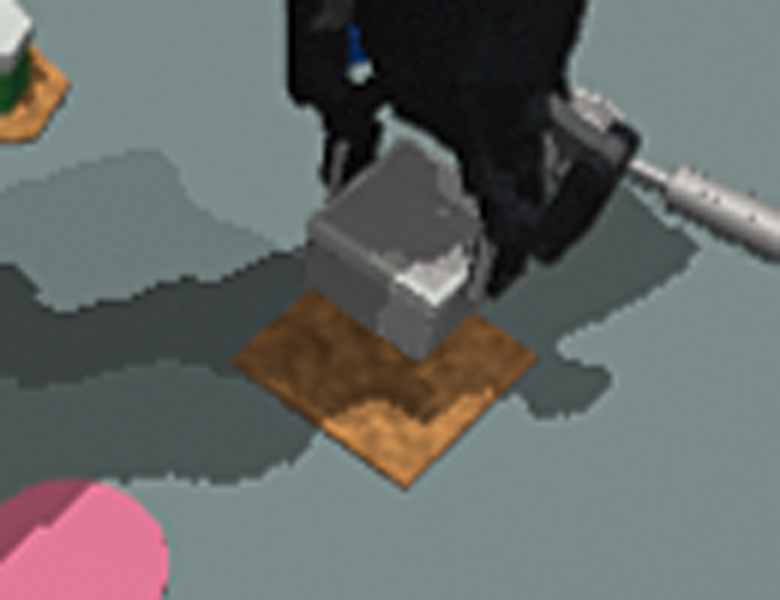

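The tin hangs level, with its sides parallel to the square coaster (corners at about (235,360), (405,487) and (537,357) in the crop). It sits slightly low in x, so I'll correct that while lowering.

```bash
python3 -m inch '[[0,0,0,-0.001,0.0005,0.008,0.05],[0,0,0,-0.002,0.0005,0.022,0.05],[0,0,0,-0.002,0.0005,0.035,0.05],[0,0,0,-0.002,0.0005,0.043,0.05],[0,0,0,-0.002,0.0005,0.045,0.05],[0,0,0,-0.002,0.0005,0.045,0.05],[0,0,0,-0.002,0.0005,0.045,0.05],[0,0,0,-0.002,0.0005,0.045,0.05]]'
python3 - <<'E'
from look import *
delta(.643,-.126,.1958,89.7)
d=snapshot("side");np.savez("s8.npz",**d);P=cloud(d)
h=np.median(P[(abs(P[...,0]-.64)<.02)&(abs(P[...,1]+.126)<.02)][:,2]);print("lid z",h)
q=P[(abs(P[...,0]-.64)<.045)&(abs(P[...,1]+.126)<.027)&(abs(P[...,2]-h)<.002)]
print(np.percentile(q,[1,3,50,97,99],axis=0).round(4))
E
```

```text
time: 29.5
tool_pos: [0.6435, -0.1255, 0.2061]
ee_rot: [3.141, 0.0, 3.136]
contact_force: [-0.5, 0.1, -1.4]
width: 0.0589
gripper_force: 44.1
turn [0.05 0.   0.01] shift [ 0.0005 -0.0005  0.0103] closing now 89.7 pos [ 0.6435 -0.1255  0.2061] w 0.0589
lid z 0.056296788453148464
[[ 0.6121 -0.1521  0.0543]
 [ 0.6137 -0.15    0.0544]
 [ 0.6358 -0.1242  0.0554]
 [ 0.6684 -0.1     0.0574]
 [ 0.6699 -0.0994  0.0578]]
```

```bash
python3 -m inch '[[0,0,0,0,0,0.004,0.05],[0,0,0,0,0,0.008,0.05],[0,0,0,0,0,0.0095,0.05],[0,0,0,0,0,0.0105,0.05],[0,0,0,0,0,0.0108,0.05],[0,0,0,0,0,0.0108,0.05]]'
```

```text
time: 30.15
tool_pos: [0.643, -0.1254, 0.1958]
ee_rot: [3.14, -0.002, 3.136]
contact_force: [-5.6, 2.0, 9.7]
width: 0.0592
gripper_force: 45.5
```

```bash
python3 -m inch '[[0,0,0,0,0,0.0003,0.05],[0,0,0,0,0,0.0006,0.05],[0,0,0,0,0,0.0006,0.05]]'
```

```text
time: 30.45
tool_pos: [0.643, -0.1254, 0.1958]
ee_rot: [3.14, -0.002, 3.136]
contact_force: [-6.4, 2.4, 15.5]
width: 0.0591
gripper_force: 46.1
```

```bash
python3 -m inch '[[0,0,0,0,0,-0.001,0.05],[0,0,0,0,0,-0.001,0.063],[0,0,0,0,0,-0.001,0.075],[0,0,0,0,0,-0.001,0.085],[0,0,0,0,0,-0.001,0.085],[0,0,0,0,0,-0.012,0.085],[0,0,0,0,0,-0.035,0.085],[0,0,0,0,0,-0.065,0.085],[0,0,0,0,0,-0.1,0.085],[0,0,0,0,0,-0.14,0.085],[0,0,0,0,0,-0.17,0.085],[0,0,0,0,0,-0.18,0.085]]'; python3 -m inch '[[0,0,0,0,-0.02,0,0.085],[0,0,0,0,-0.05,0,0.085],[0,0,0,0,-0.09,0,0.085],[0,0,0,0,-0.13,0,0.085],[0,0,0,0,-0.17,0,0.085],[0,0,0,0,-0.21,0,0.085],[0,0,0,0,-0.24,0,0.085],[0,0,0,0,-0.25,0,0.085]]'
python3 - <<'E'
from look import *
look(dict(pot=(.409,-.2195,.044,.025),hex=(.64,.1,.044,.03),jar=(.455,.0135,.044,.035),tin=(.6415,-.126,.044,.06)),"9")
T=[dict(np.load(f"{n}_9.npz")) for n in("top","side")]
cv2.imwrite("pics/top9.png",T[0]["frame"])
rows=[]
for d in T:
    tiles=[]
    for x,y in((.409,-.2195),(.64,.0995),(.4548,.0135),(.6415,-.126)):
        u,v=px(d,[x,y,.03]).astype(int);tiles.append(cv2.resize(d["frame"][v-30:v+30,u-30:u+30],(200,200),interpolation=cv2.INTER_CUBIC))
    rows.append(np.hstack(tiles))
cv2.imwrite("pics/tiles9.png",np.vstack(rows))
E
```

```text
time: 31.65
tool_pos: [0.6442, -0.1261, 0.3789]
ee_rot: [3.141, 0.006, 3.136]
contact_force: [0.7, -0.1, 0.2]
width: 0.0849
gripper_force: 0.0
time: 32.45
tool_pos: [0.6401, -0.38, 0.3732]
ee_rot: [-3.14, -0.003, 3.131]
contact_force: [0.1, 0.6, 0.3]
width: 0.0853
gripper_force: 0.0
top pot 96 0.0439 [ 409.  -220.7] [23.4 24.3] 0.0
top hex 218 0.0446 [637.9 100.6] [41.1 38.2] 18.3
top jar 335 0.0443 [454.1  12.5] [47.1 47.1] 45.1
top tin 606 0.0443 [ 640.2 -126.6] [60.1 61.3] 0.2
side pot 125 0.0444 [ 409.4 -220.4] [23.5 24.2] 56.9
side hex 147 0.0445 [638.  101.6] [43.  40.2] 43.3
side jar 298 0.0445 [454.2  12.2] [47.9 48.8] 22.8
side tin 526 0.0443 [ 641.3 -126.3] [61.2 62.9] 89.1
```

View pics/tiles9.png

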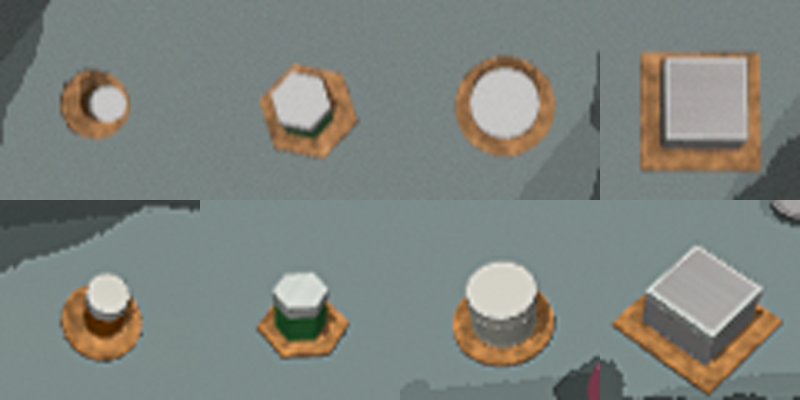

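View pics/top9.png

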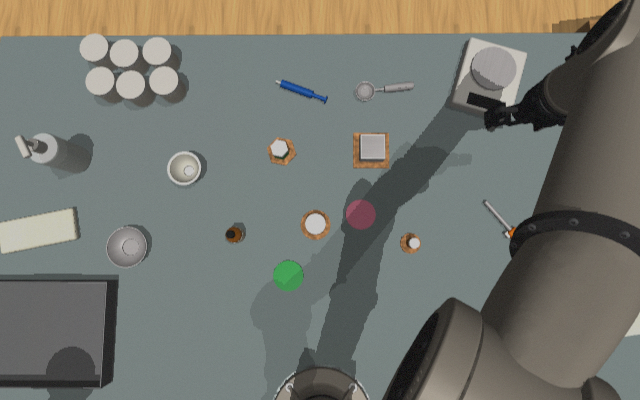

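All four containers stand upright on their own coasters, lid tops at .044 m. They are centred to within about 1–2.5 mm and the tin is within 1° of parallel. The mortar (184,168) and bottle (234,235) haven't moved, and the gripper is clear of everything.

```bash
python3 -c "
from bench import *
print(finish_job())"
```

```text
the job is handed in; nothing more can be done
None
```

The job is handed in: all four containers stand upright on their matching coasters, unstacked from the top down, centred to within about 2.5 mm (the six-sided jar is furthest off), with the mortar and bottle unmoved; it took about 32.5 s.

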